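# Lock the red levelling foot of the stirrer plate

### The arm

A 7-joint arm with a two-finger parallel gripper is mounted at the origin on the work surface. World frame = base frame: x ahead of the robot, y to its left, z up, the work surface at z = 0. Lengths are in m, angles in rad, forces in N, time in s.
With the tool pointing down it reaches from about 0.35 to 0.775 m from the base axis. Payload 3.1 kg.
Tool frame: the origin (TCP) lies where the fingers leave the gripper's body, on its centre line; the fingertips stand 73 mm ahead of it and the grasp point (between the pads) lies 54 mm ahead of it (arm.finger_overhang is the distance from the TCP to the fingertips, in m); z points along the fingers, y is the direction in which the jaws open and shut (so a half turn about z gives the same grasp; the last joint's range is limited). The gripper opens to 85 mm and grips with 20 to 120 N. Pads are 22 mm wide; open, the fingers measure 114 mm over their backs; the gripper's body (76 mm by 85 mm) begins 54 mm behind the grasp point. The pads swing forward as they close: fully open they stand 13 mm farther back than shut.
Start: joints at [1.168, 0.311, 0.014, 1.512, -0.004, 1.319, -0.027], TCP at [0.194, -0.515, 0.304] pointing down, gripper open.
Joint ranges: [-2.7, 2.7], [-0.3, 1.91], [-1.27, 1.3], [0.12, 2.57], [-1.44, 4.58], [0.2, 2.03], [-3.05, 3.05]. Speed limits (rad/s): [2.79, 2.79, 3.14, 3.14, 3.14, 3.14, 3.14].

### API

Orientations are given as a rotation vector (axis times angle).
In Python, from station import arm, cams gives the robot as it stands.
- The arm moves only by the tool move_arm, never from a script. Its argument "steps" is a list that holds one entry, the list of rows, each a list of 7 numbers: the turn, a rotation vector about the world's x, y, z in rad, then the shift along the world's x, y, z in mm, then the opening, from -1 (shut) to 1 (fully open). In form: [[[rx, ry, rz, dx, dy, dz, hand], ...]]. A call has 1 to 12 rows; each row shifts and turns the commanded pose from where the row before left it; what a row does not reach is not made up. A row lasts 1/10 s, in which the tool goes at most 50 mm and 8.59 degrees, less where a joint would pass 70% of its speed; a pose out of reach is approached as far as the arm can. A call is refused whole if a number of a shift passes 50 or a number of a turn 0.15, either way. A call with a gripper value outside its range is refused whole. The fingers move at their own pace and stop on an object; the grip force is fixed at half the most. Time passes only in rows, so rows that do not move let the fingers close. It gives the time, the measured TCP pose, the force and the opening at its end, in the units of the state.
- arm.get_state(): the state, without advancing time (a new reading comes with each control period).
- cams.grab_frame(name): name is "scene" or "top" or "wrist"; returns (picture, depth): 420x560x3 uint8, red, green, blue; 420x560 float32, m along the optical axis (not along the pixel's ray), 0 where there is no reading.
- cams.camera_model(name): a dict with "camera_matrix" (3x3 intrinsics, pixels), "k1" (the pictures are not rectified: a ray, as slopes to the right and down, at radius r is drawn at 1 + k1 r^2 times it, then the intrinsics apply), "rvec" (rotation vector, rad) and "tvec" (3), from world to camera coordinates, as OpenCV has them. Camera axes: x right, y down, z forward; pixel columns grow to the right and rows downward; lengths in m; the calibration is good to about 2 mm. A picture is of the moment at which its call begins: read the wrist's pose just before it. camera_model takes no time and is no camera call; for the wrist camera it gives the pose at the moment of the call.
- arm.sign_off(): hands the job in, once; it reports no verdict.
The state is a dict: "clock": time; "joint_pos": joint angles; "joint_vel": joint speeds; "joint_torque": joint torques, N m; "ee_pos": TCP position; "orientation": TCP orientation; "wrist_force": force on the tool from outside, world axes, zero at the start; "wrist_torque": the same for the moment, N m; "gripper_width": finger opening in m.
Only numpy, scipy, OpenCV 4.12 (cv2) and the standard library are available. Lean on these libraries where they do the work, as an engineer would, in place of code of your own. Each camera call takes 0.05 s, during which the arm holds its last target.

### The job

The stirrer's levelling plate has been set and the red foot must now be locked: turn its red winged lock nut clockwise, seen from above, until it is home, its wing in line with the two white lines on the round boss under it. The adjusting screw through the nut must stay at its setting, so do not wrench it round; leave the blue nut as it is.

Things in the scene. Friction and masses are not known exactly. Their poses are not given: they have to be found in the camera images.
- red_wing (a point): On the axis of the red winged nut, 81 mm above the bench; x along the wing, y through it, z up. The wing is an upright bar 56 long, 16 thick, 36 mm tall (top 11 mm above this point) on a hub 36 wide, 8 mm high. A 12 mm steel screw stands 12 mm out of its top. Below: a fixed steel boss 84 wide, 20 mm high, two 8 mm wide white lines at opposite rims: the wing lies along them when home.
- red_nut (a joint): Turn of the red nut on its screw, rad, growing clockwise from above. It starts between 0 and 0.6 and is home at a hard stop at 1.4 (wing in line with the white lines). It turns with a drag of about 0.15 N m, stays where left, and sinks too little to see. Past the stop it would drag the screw round.
- red_screw (a joint): Turn of the red foot's adjusting screw in its boss, rad, clockwise from above; 0 is its present setting. A stiff thread insert holds it with about 0.8 N m.
- blue_wing_end (a point): End of the blue nut's wing, 28 mm from its axis, 81 mm above the bench. The blue foot is built like the red one, at the other end of the same fixed plate, 320 mm away; it may be unlocked too and is left alone. Between the feet: a blue and white hotplate stirrer 150 mm square, 101 mm high, its sides 85 mm from the nuts' axes, a loose 75 mm high beaker on top.

How it is judged:
At the end, for the whole second after the job is handed in: The red nut is home (within 10 degrees of its stop), its screw within 11 degrees of its setting, and the blue wing's end within 10 mm of where it was (value of joint red_nut above 1.22 rad and value of joint red_screw between -0.2 and 0.2 rad and distance of blue_wing_end from where it was at the start of the episode below 0.01 m); the robot touches nothing.
It fails at once if the red foot's screw is turned more than 11 degrees from its setting (value of joint red_screw above 0.2 rad or value of joint red_screw below -0.2 rad).
It fails at once if the blue nut is turned (its wing's end moves more than 10 mm) (distance of blue_wing_end from where it was at the start of the episode above 0.01 m).
It also fails if it takes over 32 s, if anything falls off the work surface, if the arm or the gripper's body presses on something with over 40 N, if the wrist force passes 120 N, or if a joint passes its speed limit or range.

## Working session

There is one attempt and no reset: what is moved stays moved. The work goes in short steps, Python scripts to look and compute and a tool call to move; the robot and the scene stay as the last step left them, time stands still between calls to the robot, and variables do not carry over. Pictures are saved under pics/ and viewed, and the job is handed in when it is done.

Besides the shell and the picture viewer there is one more tool, called after "Request:" as name(argument=value, ...), one argument or row to a line, values as JSON. move_arm: Moves the arm, as the interface text tells. Its arguments: {"type":"object","properties":{"steps":{"type":"array","items":{"type":"array","items":{"type":"array","items":{"type":"number"}}}}},"required":["steps"]}

```bash
mkdir -p pics; ls
python3 - <<'E'
from station import arm,cams
import cv2,numpy as np
s=arm.get_state();print({k:np.round(v,3) for k,v in s.items()})
for n in("scene","top","wrist"):
    m=cams.camera_model(n);p,d=cams.grab_frame(n);cv2.imwrite(f"pics/{n}0.png",p[:,:,::-1]);np.savez(f"{n}0.npz",p=p,d=d,**m);print(n,m)
E
```

```text
pics
{'clock': np.float64(0.0), 'joint_pos': array([ 1.168,  0.312,  0.014,  1.513, -0.004,  1.319, -0.027]), 'joint_vel': array([-0.001, -0.   ,  0.   ,  0.   ,  0.001, -0.002, -0.   ]), 'joint_torque': array([-0.0000e+00, -3.7992e+01,  1.4600e-01, -2.3059e+01,  1.2000e-02,
        1.4000e-02, -0.0000e+00]), 'ee_pos': array([ 0.194, -0.514,  0.303]), 'orientation': array([-3.088e+00, -5.630e-01,  1.000e-03]), 'wrist_force': array([-0.818, -0.696, -0.181]), 'wrist_torque': array([ 0.007, -0.018, -0.023]), 'gripper_width': np.float64(0.086)}
scene {'camera_matrix': array([[445.01928513,   0.        , 279.09532371],
       [  0.        , 445.01928513, 212.2557383 ],
       [  0.        ,   0.        ,   1.        ]]), 'k1': -0.09335589817275873, 'rvec': array([ 1.7227572 ,  1.89212904, -0.7136832 ]), 'tvec': array([-5.16747437e-04, -3.74044111e-01,  1.18060784e+00])}
top {'camera_matrix': array([[526.38679158,   0.        , 286.15412748],
       [  0.        , 526.38679158, 202.84339644],
       [  0.        ,   0.        ,   1.        ]]), 'k1': -0.15256723424020277, 'rvec': array([ 2.10878809, -2.10607774,  0.23241603]), 'tvec': array([0.06408424, 0.58779694, 0.95472531])}
wrist {'camera_matrix': array([[329.32067813,   0.        , 273.58041697],
       [  0.        , 329.32067813, 209.20166786],
       [  0.        ,   0.        ,   1.        ]]), 'k1': -0.02911362964544489, 'rvec': array([-2.40213354,  1.66056402,  0.22108322]), 'tvec': array([-0.54824935, -0.03431043,  0.37805968])}
```

View pics/scene0.png

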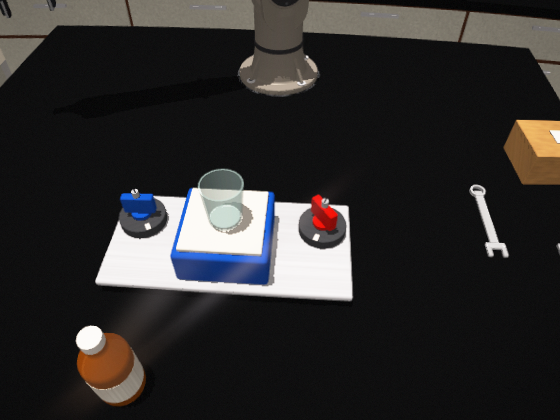

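View pics/top0.png

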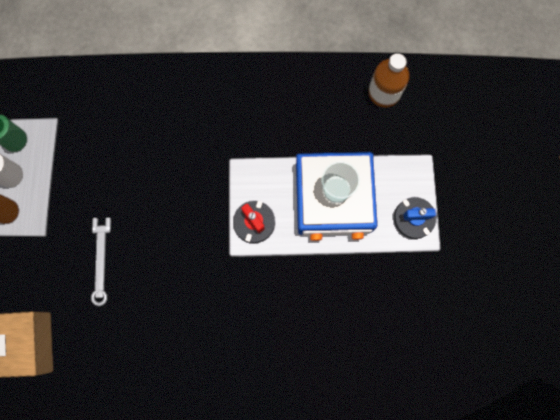

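View pics/wrist0.png

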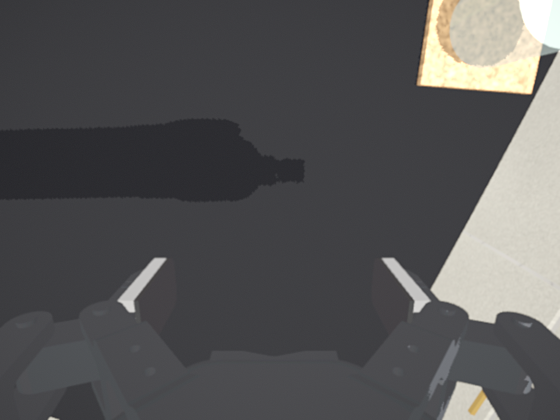

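The top view shows the red nut near (253,218) and a white line at about (248,238). The blue nut is near (417,215). Next I'll measure them.

```bash
cat > h.py <<'E'
import numpy as np,cv2
def load(f): return np.load(f)
def ray(m,uv):
    K=m["camera_matrix"];k=float(m["k1"])
    R=cv2.Rodrigues(m["rvec"])[0]
    n=cv2.undistortPoints(np.array(uv,float).reshape(-1,1,2),K,np.array([k,0,0,0,0.])).reshape(-1,2)
    d=np.c_[n,np.ones(len(n))]@R
    return -R.T@m["tvec"],d
def atz(m,uv,z):
    c,d=ray(m,uv);t=(z-c[2])/d[:,2];return c+d*t[:,None]
def cloud(m,d):
    h,w=d.shape;u,v=np.meshgrid(np.arange(w),np.arange(h))
    c,r=ray(m,np.stack([u,v],-1).reshape(-1,2));return (c+r*d.reshape(-1,1)).reshape(h,w,3)
def proj(m,P):
    return cv2.projectPoints(np.array(P,float).reshape(-1,1,3),m["rvec"],m["tvec"],m["camera_matrix"],np.array([float(m["k1"]),0,0,0,0]))[0].reshape(-1,2)
E
python3 - <<'E'
from h import *
for n in("top","scene"):
    m=load(f"{n}0.npz");p=m["p"].astype(int);X=cloud(m,m["d"])
    print(n,"cam",ray(m,[[0,0]])[0])
    for nm,mask in(("red",(p[...,0]>130)&(p[...,1]<50)&(p[...,2]<50)),("blue",(p[...,2]>110)&(p[...,0]<60)&(p[...,1]<110))):
        mk=mask&(m["d"]>0)&(X[...,2]>0.085)&(X[...,2]<0.097)
        lab,L,st,ce=cv2.connectedComponentsWithStats(mk.astype(np.uint8))
        for i in range(1,lab):
            if st[i,4]<25: continue
            q=X[L==i];c=q.mean(0);w,v=np.linalg.eigh(np.cov((q-c)[:,:2].T))
            print(nm,st[i],np.round(c,4),"ang",np.degrees(np.arctan2(v[1,1],v[0,1])),np.round(np.sqrt(w*12),4))
    # white lines at boss? find points z in boss-high region
    if n=="top": cv2.imwrite("pics/tc.png",cv2.resize(m["p"][190:250,220:290,::-1],None,fx=10,fy=10,interpolation=cv2.INTER_CUBIC)[:, :])
    else: cv2.imwrite("pics/sc.png",cv2.resize(m["p"][190:255,285:360,::-1],None,fx=8,fy=8,interpolation=cv2.INTER_CUBIC))
    for u,v in ([(248,238),(241,222),(240,240),(260,238)] if n=="top" else [(317,239),(332,241),(325,265)]): print((u,v),np.round(X[v,u],4))
E
```

```text
top cam [0.36778989 0.06685187 1.05894942]
red [242 205   6  10  33] [0.5685 0.1421 0.0923] ang -167.74398333602207 [0.0095 0.0171]
blue [297 153  79  78 481] [ 0.5999 -0.001   0.0917] ang -167.09060710730986 [0.1645 0.215 ]
blue [407 209  28   9  71] [ 0.5602 -0.1836  0.0909] ang 84.33614110933259 [0.0175 0.0565]
(248, 238) [0.5208 0.1386 0.0513]
(241, 222) [0.553  0.1531 0.0471]
(240, 240) [0.5206 0.1562 0.0258]
(260, 238) [0.5212 0.1154 0.0492]
scene cam [1.05838265 0.09602613 0.63588466]
red [312 195  26  26 211] [0.5604 0.1275 0.0902] ang -141.5701170069229 [0.0153 0.0624]
blue [171 188  72  76 702] [ 0.6629 -0.0577  0.0906] ang 46.89225542649477 [0.0835 0.1524]
blue [121 193  33  10 227] [ 0.5672 -0.1909  0.0904] ang 94.04363972143439 [0.0157 0.0577]
blue [264 192  10  48 279] [0.5864 0.038  0.0914] ang -178.24208904781347 [0.0096 0.0987]
blue [259 256  10  10  35] [0.6762 0.0407 0.0888] ang 144.99294405405303 [0.0066 0.018 ]
(317, 239) [0.5925 0.1191 0.0468]
(332, 241) [0.5947 0.1443 0.0472]
(325, 265) [0.6286 0.1353 0.0245]
```

View pics/tc.png

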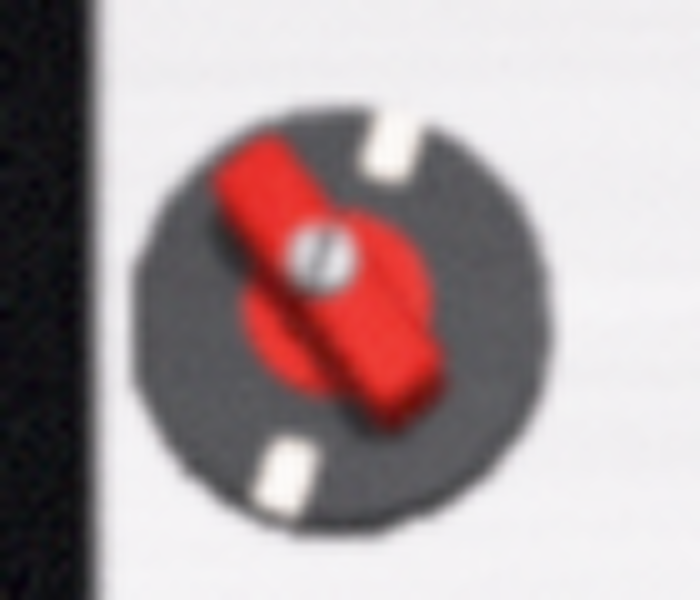

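View pics/sc.png

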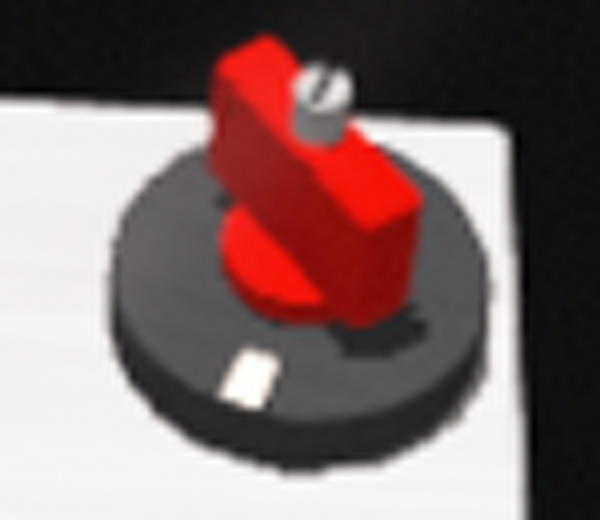

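Run:
```python
from h import *
m=load("top0.npz")
f=lambda P:(np.array(P,float)+.5)/10-.5+[220,190]
L=atz(m,f([[393,145],[287,478]]),.048)
W=atz(m,f([[250,160],[410,375]]),.092)  # ends of top
S=atz(m,f([[322,255]]),.104)
print(L,L.mean(0),np.linalg.norm(L[0]-L[1]));d=L[0]-L[1];print(np.degrees(np.arctan2(d[1],d[0])))
print(W,W.mean(0),np.linalg.norm(W[0]-W[1]));d=W[0]-W[1];print(np.degrees(np.arctan2(d[1],d[0])));print(S)
p=m["p"].astype(int);mk=((p[...,0]>120)&(p[...,1]<60)&(p[...,2]<70)).astype(np.uint8)
m=load("scene0.npz");f=lambda P:(np.array(P,float)+.5)/8-.5+[285,190]
W=atz(m,f([[241,52],[395,205]]),.092);print("scene",W,W.mean(0),np.linalg.norm(W[0]-W[1]));d=W[0]-W[1];print(np.degrees(np.arctan2(d[1],d[0])))
print(atz(m,f([[322,84]]),.104),atz(m,f([[249,378]]),.048))
```

```text
[[0.58876558 0.11849855 0.048     ]
 [0.52256081 0.13831882 0.048     ]] [0.5556632  0.12840869 0.048     ] 0.06910799064399178
-16.666562371028704
[[0.57621789 0.14313335 0.092     ]
 [0.53528143 0.11256014 0.092     ]] [0.55574966 0.12784675 0.092     ] 0.0510931955508804
36.75404929616708
[[0.55567862 0.12852942 0.104     ]]
scene [[0.53649999 0.11015956 0.092     ]
 [0.57644094 0.14306082 0.092     ]] [0.55647046 0.12661019 0.092     ] 0.05174720463685622
-140.5200939189088
[[0.55546815 0.12674583 0.104     ]] [[0.58893198 0.11671092 0.048     ]]
```

Both cameras put the axis at about (0.5557, 0.1278). The wing's yaw is about +37.5° and home is about −16.7°, so the nut needs roughly 54° clockwise. I'll move over it now.

Request:
move_arm(
  steps=[
    [[0, 0, 0.016, 20, 36, 0, 1], [0, 0, 0.016, 20, 36, 0, 1], [0, 0, 0.016, 20, 36, 0, 1], [0, 0, 0.016, 20, 36, 0, 1], [0, 0, 0.016, 20, 36, 0, 1], [0, 0, 0.016, 20, 36, 0, 1], [0, 0, 0.016, 20, 36, 0, 1], [0, 0, 0.016, 20, 36, 0, 1], [0, 0, 0.016, 20, 36, 0, 1], [0, 0, 0.016, 20, 36, 0, 1], [0, 0, 0.016, 20, 36, 0, 1], [0, 0, 0.016, 20, 36, 0, 1]],
  ],
)

```text
clock: 1.35
ee_pos: [0.4345, -0.0811, 0.3038]
orientation: [3.022, 0.858, -0.0]
wrist_force: [1.1, -1.2, 0.4]
gripper_width: 0.0852
```

Request:
move_arm(
  steps=[
    [[0, 0, 0.016, 20, 35, 0, 1], [0, 0, 0.016, 20, 35, 0, 1], [0, 0, 0.016, 20, 35, 0, 1], [0, 0, 0.016, 20, 35, 0, 1], [0, 0, 0.016, 20, 35, 0, 1], [0, 0, 0.016, 20, 35, 0, 1], [0, 0, 0, 0, 0, 0, 1], [0, 0, 0, 0, 0, 0, 1]],
  ],
)

```text
clock: 2.15
ee_pos: [0.5539, 0.1284, 0.3031]
orientation: [-2.976, -1.005, 0.003]
wrist_force: [0.4, -0.8, 0.0]
gripper_width: 0.0852
```

```bash
cat > st.py <<'E'
from station import arm,cams
from h import *
import sys
def rep():
    s=arm.get_state();R=cv2.Rodrigues(np.array(s["orientation"]))[0]
    print("t",s["clock"],"pos",np.round(s["ee_pos"],4),"yawx",np.round(np.degrees(np.arctan2(R[1,0],R[0,0])),2),"z",np.round(R[:,2],3),"F",np.round(s["wrist_force"],2),"T",np.round(s["wrist_torque"],3),"w",s["gripper_width"],"q",np.round(s["joint_pos"],2))
rep()
for a in sys.argv[1:]:
    n,o=a.split(":");m=cams.camera_model(n);p,d=cams.grab_frame(n);cv2.imwrite(f"pics/{o}.png",p[:,:,::-1]);np.savez(f"{o}.npz",p=p,d=d,**m)
E
python3 st.py wrist:w1
```

```text
t 2.15 pos [0.5539 0.1284 0.3031] yawx 37.31 z [-0.002 -0.    -1.   ] F [ 0.42 -0.77  0.04] T [-0.033  0.075  0.007] w 0.08524322551806057 q [ 0.14  0.41 -0.57  1.44  0.22  1.36 -1.35]
```

View pics/w1.png

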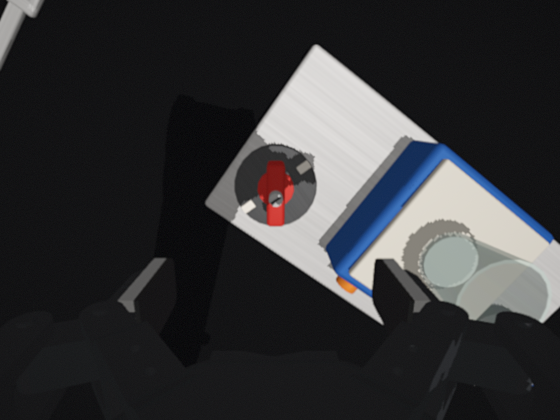

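The wrist view shows the wing upright at column ~276, parallel to the tool's x axis and midway between the fingers. The white lines are at (303,167) and (248,207). I'll cross-check the axis and home angle from this picture.

Run:
```python
from h import *
m=load("w1.npz")
L=atz(m,[[304,166.5],[248.5,207]],.048);d=L[0]-L[1];print(L.mean(0),np.linalg.norm(d),np.degrees(np.arctan2(d[1],d[0])))
p=m["p"].astype(int);mk=((p[...,0]>175)&(p[...,1]<60)&(p[...,2]<60));mk[:,:240]=0;mk[:,320:]=0
ys,xs=np.nonzero(mk);
for y in range(ys.min(),ys.max()+1,5): print(y,xs[ys==y].min(),xs[ys==y].max())
print(atz(m,[[277,199]],.104))
S=atz(m,[[277.5,162],[276,225]],.092);print(S,S.mean(0))
```

```text
[0.55499738 0.12769979 0.048     ] 0.06929132100757505 -16.057448198465142
178 288 288Traceback (most recent call last):
  File "<stdin>", line 6, in <module>
    return umr_minimum(a, axis, None, out, keepdims, initial, where)
ValueError: zero-size array to reduction operation minimum which has no identity
```

The three views agree: axis (0.555, 0.128) and home at about −16.3°. Descending, then closing.

Request:
move_arm(
  steps=[
    [[0, 0, 0, 1.4, -0.6, -25, 1], [0, 0, 0, 0, 0, -30, 1], [0, 0, 0, 0, 0, -30, 1], [0, 0, 0, 0, 0, -30, 1], [0, 0, 0, 0, 0, -25, 1], [0, 0, 0, 0, 0, -18, 1], [0, 0, 0, 0, 0, -10, 1], [0, 0, 0, 0, 0, 0, 1], [0, 0, 0, 0, 0, 0, 1]],
  ],
)

```text
clock: 3.1
ee_pos: [0.5561, 0.1261, 0.1368]
orientation: [2.978, 0.999, 0.002]
wrist_force: [-0.1, -0.3, 0.4]
gripper_width: 0.0855
```

```bash
python3 st.py wrist:w2
```

```text
t 3.1 pos [0.5561 0.1261 0.1368] yawx 37.11 z [ 0.001 -0.    -1.   ] F [-0.08 -0.28  0.35] T [ 0.015 -0.016 -0.043] w 0.08554288542109659 q [ 0.12  0.55 -0.52  1.66  0.32  1.01 -1.43]
```

View pics/w2.png

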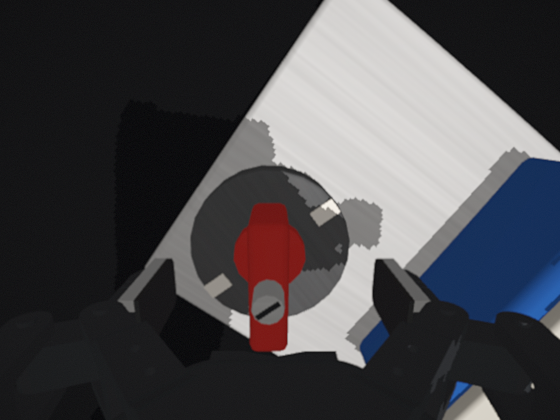

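The wing (column 269) sits about 2 mm left of the finger centre (~275), which matches the measured TCP offset. I'll correct that and close the fingers.

Request:
move_arm(
  steps=[
    [[0, 0, 0, -1.2, 1.7, 0, 1], [0, 0, 0, 0, 0, 0, 1], [0, 0, 0, 0, 0, 0, -1], [0, 0, 0, 0, 0, 0, -1], [0, 0, 0, 0, 0, 0, -1], [0, 0, 0, 0, 0, 0, -1], [0, 0, 0, 0, 0, 0, -1], [0, 0, 0, 0, 0, 0, -1], [0, 0, 0, 0, 0, 0, -1], [0, 0, 0, 0, 0, 0, -1]],
  ],
)

```text
clock: 4.15
ee_pos: [0.5547, 0.128, 0.1361]
orientation: [2.977, 1.0, 0.001]
wrist_force: [0.1, -1.8, 1.6]
gripper_width: 0.0153
```

```bash
python3 st.py wrist:w3
```

```text
t 4.15 pos [0.5547 0.128  0.1361] yawx 37.15 z [ 0.001 -0.001 -1.   ] F [ 0.14 -1.76  1.6 ] T [-0.328 -0.076 -0.078] w 0.015274633162144583 q [ 0.11  0.55 -0.52  1.66  0.32  1.01 -1.44]
```

View pics/w3.png

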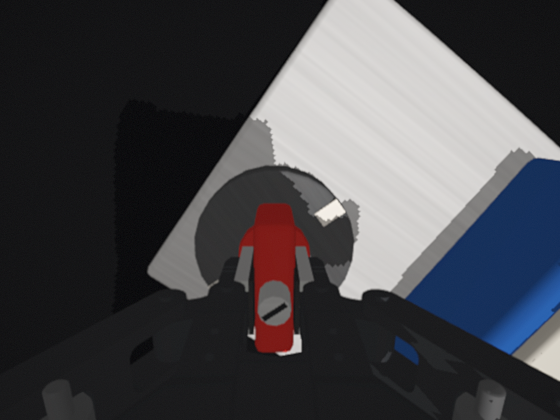

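The wing is gripped cleanly: width 15 mm, low forces. I'll turn clockwise 0.7 rad first.

Request:
move_arm(
  steps=[
    [[0, 0, -0.07, 0, 0, 0, -1], [0, 0, -0.07, 0, 0, 0, -1], [0, 0, -0.07, 0, 0, 0, -1], [0, 0, -0.07, 0, 0, 0, -1], [0, 0, -0.07, 0, 0, 0, -1], [0, 0, -0.07, 0, 0, 0, -1], [0, 0, -0.07, 0, 0, 0, -1], [0, 0, -0.07, 0, 0, 0, -1], [0, 0, -0.07, 0, 0, 0, -1], [0, 0, -0.07, 0, 0, 0, -1], [0, 0, 0, 0, 0, 0, -1], [0, 0, 0, 0, 0, 0, -1]],
  ],
)

```text
clock: 5.4
ee_pos: [0.5546, 0.1286, 0.1361]
orientation: [-3.14, 0.079, -0.001]
wrist_force: [0.8, -1.0, 2.3]
gripper_width: 0.0154
```

```bash
python3 st.py wrist:w4
```

```text
t 5.4 pos [0.5546 0.1286 0.1361] yawx -2.88 z [ 0.001  0.    -1.   ] F [ 0.84 -1.03  2.32] T [-0.142 -0.139 -0.132] w 0.015362959253688436 q [ 0.    0.52 -0.36  1.67  0.21  0.99 -2.05]
```

View pics/w4.png

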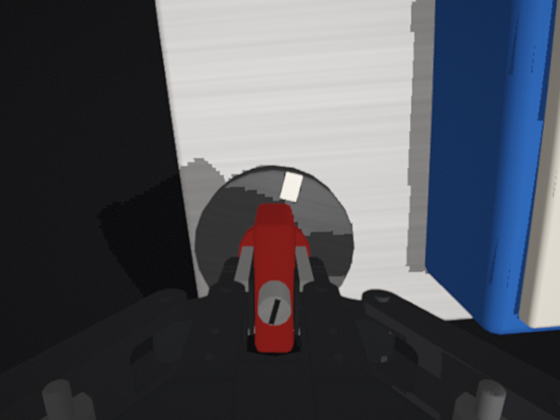

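The wing follows the gripper, with the white line at (291,187) and about 13° remaining. I'll continue in small steps and watch the torque.

Request:
move_arm(
  steps=[
    [[0, 0, -0.04, 0, 0, 0, -1], [0, 0, -0.04, 0, 0, 0, -1], [0, 0, -0.04, 0, 0, 0, -1], [0, 0, -0.04, 0, 0, 0, -1], [0, 0, -0.02, 0, 0, 0, -1], [0, 0, 0, 0, 0, 0, -1], [0, 0, 0, 0, 0, 0, -1]],
  ],
)

```text
clock: 6.15
ee_pos: [0.5547, 0.1287, 0.1361]
orientation: [-3.12, 0.361, -0.001]
wrist_force: [0.6, -0.4, 1.2]
gripper_width: 0.0151
```

```bash
python3 st.py wrist:w5
python3 - <<'E'
from h import *
m=load("w5.npz");cv2.imwrite("pics/w5c.png",cv2.resize(m["p"][150:360,180:370,::-1],None,fx=2.8,fy=2.8,interpolation=cv2.INTER_CUBIC))
E
```

```text
t 6.15 pos [0.5547 0.1287 0.1361] yawx -13.21 z [ 0.001  0.    -1.   ] F [ 0.62 -0.39  1.16] T [-0.094 -0.216  0.04 ] w 0.015089794417823307 q [-0.03  0.52 -0.32  1.67  0.19  0.98 -2.21]
```

View pics/w5c.png

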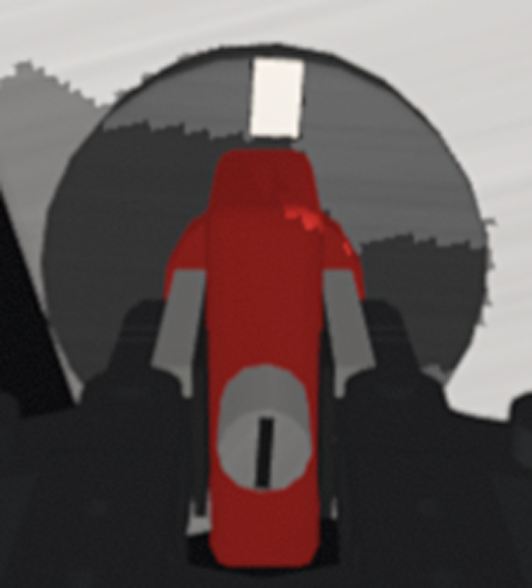

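The wing is about 3° short, and the torque is still only drag level. I'll nudge it a little further, watching for the stop.

Request:
move_arm(
  steps=[
    [[0, 0, -0.02, 0, 0, 0, -1], [0, 0, -0.02, 0, 0, 0, -1], [0, 0, 0, 0, 0, 0, -1], [0, 0, 0, 0, 0, 0, -1]],
  ],
)

```text
clock: 6.6
ee_pos: [0.5546, 0.1287, 0.1361]
orientation: [-3.112, 0.425, -0.001]
wrist_force: [1.3, 0.3, 2.7]
gripper_width: 0.0151
```

```bash
python3 st.py wrist:w6
python3 - <<'E'
from h import *
m=load("w6.npz");cv2.imwrite("pics/w6c.png",cv2.resize(m["p"][150:360,180:370,::-1],None,fx=2.8,fy=2.8,interpolation=cv2.INTER_CUBIC))
E
```

```text
t 6.6 pos [0.5546 0.1287 0.1361] yawx -15.55 z [ 0.001  0.    -1.   ] F [1.31 0.25 2.73] T [ 0.042 -0.4   -0.008] w 0.01512892070992213 q [-0.03  0.52 -0.31  1.67  0.18  0.98 -2.25]
```

View pics/w6c.png

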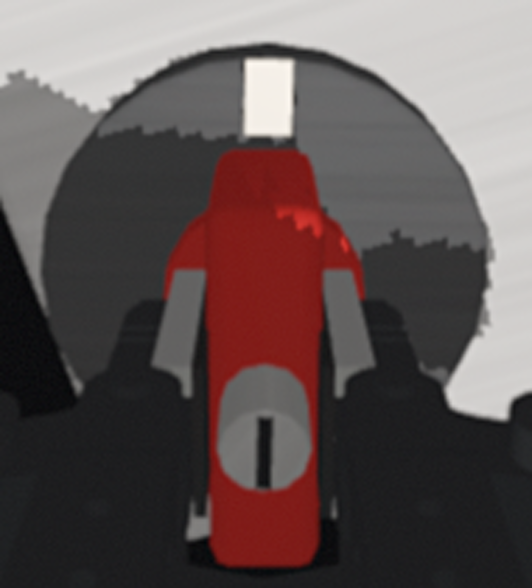

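The wing now lines up with the white line, and the screw slot has kept its angle to the boss. Next I release and lift straight up.

Request:
move_arm(
  steps=[
    [[0, 0, 0, 0, 0, 0, 0], [0, 0, 0, 0, 0, 0, 1], [0, 0, 0, 0, 0, 0, 1], [0, 0, 0, 0, 0, 0, 1], [0, 0, 0, 0, 0, 0, 1], [0, 0, 0, 0, 0, 0, 1], [0, 0, 0, 0, 0, 10, 1], [0, 0, 0, 0, 0, 30, 1], [0, 0, 0, 0, 0, 40, 1], [0, 0, 0, 0, 0, 40, 1], [0, 0, 0, 0, 0, 40, 1], [0, 0, 0, 0, 0, 0, 1]],
  ],
)

```text
clock: 7.85
ee_pos: [0.5573, 0.1299, 0.3039]
orientation: [-3.107, 0.424, -0.022]
wrist_force: [0.4, 0.5, -0.1]
gripper_width: 0.0854
```

```bash
python3 st.py wrist:w7 scene:s7 top:t7
python3 - <<'E'
from h import *
m=load("w7.npz");m2=load("s7.npz")
a=cv2.resize(m["p"][120:260,200:350,::-1],None,fx=3,fy=3,interpolation=cv2.INTER_CUBIC)
cv2.imwrite("pics/f7.png",a);cv2.imwrite("pics/s7v.png",m2["p"][:,:,::-1])
for k in("scene","top"):
    A=load(f"{k}0.npz");B=load(f"{k[0]}7.npz");b=[]
    for q in(A,B):
        p=q["p"].astype(int);X=cloud(q,q["d"]);mk=(p[...,2]>110)&(p[...,0]<60)&(p[...,1]<110)&(q["d"]>0)&(X[...,1]<-.13)&(X[...,2]>.085)&(X[...,2]<.097);c=X[mk].mean(0) if mk.sum() else None;b.append((mk.sum(),c))
    print(k,b)
E
```

```text
t 7.85 pos [0.5573 0.1299 0.3039] yawx -15.53 z [ 0.014  0.004 -1.   ] F [ 0.42  0.45 -0.13] T [ 0.037 -0.033  0.012] w 0.08539827531060268 q [-0.02  0.37 -0.34  1.45  0.12  1.33 -2.2 ]
scene [(np.int64(228), array([ 0.56725146, -0.19102894,  0.09039181])), (np.int64(232), array([ 0.56731779, -0.19092935,  0.0902764 ]))]
top [(np.int64(82), array([ 0.56138108, -0.18695928,  0.09114094])), (np.int64(32), array([ 0.55707164, -0.18309235,  0.08948224]))]
```

View pics/f7.png

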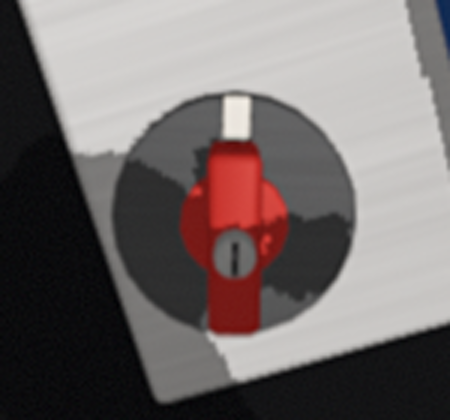

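View pics/s7v.png

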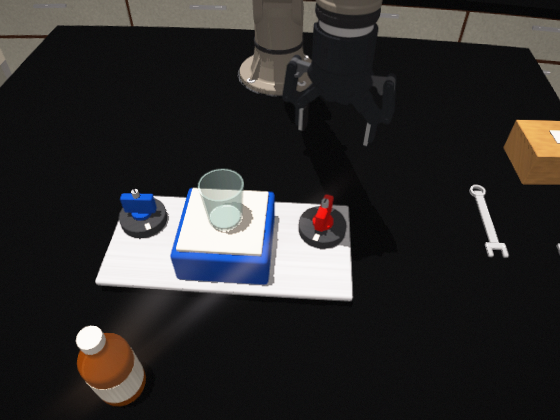

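```bash
python3 -c "
from station import arm
print(arm.sign_off())"
```

```text
the job is handed in; nothing more can be done
None
```

I gripped the red wing across its thickness, turned it clockwise by about 53° in small steps, released it and lifted clear. I handed the job in at about 8 s.

**Red nut:** in the last wrist picture the wing lies along the white lines. The gripper ended at −15.5°, and home measured −16.1° to −16.7°, so it is within about 1°. I stopped at alignment and felt no clear torque rise, so I did not confirm touching the hard stop.

**Screw:** its slot kept the same angle to the white lines, about −16° to −20° by eye at the start and about −16° at the end. The turning torque stayed at drag level, at or below 0.15 N m.

**Blue nut:** in the scene camera its wing shifted by less than 0.2 mm.

**One check disagreed:** the top camera's mean position for the blue wing moved by about 6 mm. It found only 32 pixels there, against 82 at the start, probably because the arm now blocks or shades that view. I did not look at that picture, and I relied on the scene camera instead.

The gripper was about 17 cm above its grip height at hand-in, touching nothing, with wrist force readings under 1 N.

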